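Close the beam shutter past its spring catch

ROBOT

A 6-joint arm with a two-finger parallel gripper is mounted at the origin on a cart in front of the work surface, level with it; the furniture and walls round the work are solid. World frame = base frame: x ahead of the robot, y to its left, z up, the work surface at z = 0. Lengths are in mm, angles in rad, forces in N, time in s.
With the tool pointing down it reaches from about 300 to 875 mm from the base axis. Payload 6.4 kg.
Tool frame: the origin (TCP) lies midway between the tips of the shut fingers; the grasp point (between the pads) lies 19 mm behind it; z points along the fingers, y is the line along which they close (so a half turn about z gives the same grasp; the last joint's range is limited). The gripper opens to 85 mm and grips with 20 to 120 N. Pads are 22 mm wide; open, the fingers measure 114 mm over their backs; the gripper's body (76 mm by 85 mm) begins 54 mm behind the grasp point. The pads swing forward as they close: fully open they stand 13 mm farther back than shut.
Start: joints at [1.089, 0.181, 1.607, -0, 1.354, -0.206], TCP at [156.57, 553.287, 231.288] pointing down, gripper open.
Joint ranges: [-2.99, 2.99], [-0.89, 2.07], [0.3, 2.58], [-1.14, 4.28], [0, 2.63], [-3.12, 3.12]. Speed limits (rad/s): [2.57, 2.57, 3.01, 3.14, 3.14, 3.14].

INTERFACE

Orientations are given as a rotation vector (axis times angle).
In Python, from bench import bot gives the robot as it stands.
- The arm moves only by the tool servo_tool, never from a script. Its argument "commands" is a list of rows, each a list of 7 numbers: the shift along the tool's x, y, z in cm, then the turn, a rotation vector about the tool's x, y, z in degrees, then the closure, from 0 (fully open) to 1 (shut). In form: [[x, y, z, rx, ry, rz, claw], ...]. A call has 1 to 10 rows; each row is the pose to reach, as a shift and turn from the pose commanded when the call began, along the tool's axes at that moment; what a row does not reach only later rows make up. A row lasts 1/12 s, in which the tool goes at most 41.7 mm and 7.16 degrees, less where a joint would pass 70% of its speed; a pose out of reach is approached as far as the arm can. A call with a gripper value outside its range is refused whole. The fingers move at their own pace and stop on an object; "grip_force" is the grip in N (left out, the last holds). Time passes only in rows, so rows that repeat a pose let the fingers close. It gives the time, the measured TCP pose, the force, the opening and the grip force at its end, in the units of the state.
- bot.observe(): the state, without advancing time (a new reading comes with each control period).
- bot.capture(name): name is "scene" or "top"; returns a dict with "pixels" (400x640x3 uint8, red, green, blue), "intrinsics" (3x3 intrinsics, pixels), "world_from_camera" (4x4, takes a point from camera to world coordinates). Camera axes: x right, y down, z forward; pixel columns grow to the right and rows downward; lengths in mm; the calibration is good to about 2 mm. A picture is of the moment at which its call begins. There is no depth.
- bot.close_job(): hands the job in; it is judged then, once.
Trained networks look in a picture, given as the dict that the camera call returned (one of the last four; its "shot" number tells which), for a name from the list of things; names that differ only in an ending like _2 or _b are one class to them, and where a whole thing is asked for, a point or a joint stands for the part that bears it (a point fixed in the world has none). Each returns a list of dicts, best first, with "p" (0 to 1); they miss things now and then, are a little off and sometimes report something else, mostly with a low value. They report only what shows in the picture. A call takes as long as a camera call.
- bot.silhouettes(picture, thing): "mask" (400x640 bool, what is visible of it) and "bbox" ([left, top, right, bottom] in pixels, round what is visible of it).
- bot.tip_of(picture, thing): "point" ([column, row] in pixels: a listed point, or the origin of a listed thing).
The state is a dict: "t": time; "joint_positions": joint angles; "dq": joint speeds; "joint_torque": joint torques, N m; "tcp_pos": TCP position; "tcp_rot": TCP orientation; "contact_force": force on the tool from outside, world axes, zero at the start; "torque": the same for the moment, N m; "opening": opening from 0.0 (shut) to 1.0 (fully open); "finger_force": force on a finger pad.
Only numpy, scipy, OpenCV 4.12 (cv2) and the standard library are available. Lean on these libraries where they do the work, as an engineer would, in place of code of your own. Each camera call takes 0.05 s, during which the arm holds its last target. There are 200 camera calls.

TASK

Close the beam shutter on the raised unit: press its long spring catch bar down with one fingertip and, while holding it down, push the bolt's upright plate along with the other finger until the shutter is fully closed over the aperture. Then take the hand away so that the catch springs back up and locks the bolt there. Nothing is to be picked up: leave the loose things round the unit where they stand.

Things in the scene. Friction and masses are not known exactly. Their poses are not given: they have to be found in the camera images.
- shutter_unit: the beam shutter unit, fixed to the table: aluminium deck 94 x 167 mm, its top 125 mm up, on a pedestal. Origin on the table surface, midway between catch and bolt. z up; y is the way the bolt slides to close; the catch bar runs along y at x = -26 mm, the bolt at x = +26 mm. Behind the bolt's upright plate (negative y) everything on the bolt's line is lower than 158 mm above the table
- shutter_bolt (a joint): travel of the steel bolt in m along the unit's +y: 0 = open (found at 0 to 0.0015), 0.042 = fully closed, at its stop; stays where left (friction 1.5 N). Its edge has teeth 14 mm apart; the catch's blade stands between them and blocks it (2.5 mm play) unless the catch is held 5 mm down. The blade can rise only where a gap lies over it, as when fully closed
- thumb_plate (a point): point on the rear face (to be pushed, facing the unit's -y) of the bolt's upright steel plate, midway across and 185 mm above the table; moves with the bolt. The plate is 24 mm wide along x, 10 mm thick (from here toward +y) and reaches from 157 to 201 mm above the table. A thin dark shutter flag 30 mm wide, top 206 mm up, stands on the bolt 23 mm beyond it
- shutter_catch (a joint): depth in m by which the spring catch is pressed: 0 = up, 0.010 = at its stop; 0.005 or more frees the bolt. Moves straight down without tipping wherever it is pressed; the spring takes about 2.5 N to start and 6 N at the stop, and returns it by itself
- catch_top (a point): centre of the flat top of the dark catch bar, 180 mm above the table when up; the bar is 26 mm wide along the unit's x and 95 mm long along y, so that a fingertip can slide along it with the bolt's travel; moves with the catch
- brass_weight: loose bystander, not to be moved: brass weight 28 mm across, 47 mm tall, standing on the deck beyond the catch bar; origin at its underside
- post_holder_0: loose bystander, not to be moved: black upright post holder 32 x 41 mm, 81 mm tall, origin at its underside
- lens_tube: loose bystander, not to be moved: black lens tube 31 x 51 x 31 mm, origin at its underside
- screw_tin: loose bystander, not to be moved: round white tin 66 mm across, 31 mm tall, origin at its underside
- hex_key_5: loose bystander, not to be moved: hex key 38 x 90 x 9 mm lying on the table, origin at its underside
- aperture (a point): centre of the 14 mm hole in the fixed upright aperture plate (40 mm wide along the unit's y, 6 mm thick, top 207 mm above the table), 180 mm above the table; the flag covers it when closed

How it is judged (in metres and radians):
On the way, in this order (a step that is already met when the one before it is completed fails the run):
1. the bolt is moving on its way while the catch is held down (value of joint shutter_catch above 0.0045 m and value of joint shutter_bolt between 0.008 and 0.036 m), for 0.1 s.
2. the bolt has reached its closed end (value of joint shutter_bolt above 0.0385 m), for 0.1 s.
At the end, for the whole second after the job is handed in: the bolt is within 3.5 mm of its closed stop and at rest, the catch is back up (pressed less than 2 mm), so that its blade locks the bolt, and the loose things stand within 15 mm of where they were (value of joint shutter_bolt above 0.0385 m and value of joint shutter_catch below 0.002 m and velocity of joint shutter_bolt between -0.01 and 0.01 m/s); the robot touches nothing.
It fails at once if a loose bystander was moved or lifted by more than 15 mm (distance of any of brass_weight, post_holder_0, lens_tube, screw_tin, hex_key_5 from where it was at the start of the episode above 0.015 m).
It also fails if it takes over 40 s, if anything falls off the work surface, if the arm or the gripper's body presses on something with over 40 N, if the wrist force passes 120 N, or if a joint passes its speed limit or range.

## Working session

There is one attempt and no reset: what is moved stays moved. The work goes in short steps, Python scripts to look and compute and a tool call to move; the robot and the scene stay as the last step left them, time stands still between calls to the robot, and variables do not carry over. Pictures are saved under pics/ and viewed, at most 10 in all, crops included, and the job is handed in when it is done.

Besides the shell and the picture viewer there is one more tool, called as name([rows], argument=value, ...), one row to a line, values as JSON. servo_tool: Moves the arm, as the interface text tells. Its arguments: {"type":"object","properties":{"commands":{"type":"array"},"grip_force":{"type":"number"}},"required":["commands"]}

```bash
mkdir -p pics
cat > h.py <<'E'
import numpy as np, cv2
from bench import bot
from scipy.spatial.transform import Rotation as R
def ray(c,px):
    K=np.array(c["intrinsics"]);T=np.array(c["world_from_camera"])
    d=T[:3,:3]@np.linalg.inv(K)@[px[0],px[1],1]
    return T[:3,3],d/np.linalg.norm(d)
def atz(c,px,z):
    o,d=ray(c,px);return o+d*(z-o[2])/d[2]
def proj(c,P):
    T=np.linalg.inv(np.array(c["world_from_camera"]));p=T[:3,:3]@P+T[:3,3];q=np.array(c["intrinsics"])@p
    return q[:2]/q[2]
def save(c,n): cv2.imwrite(n,np.array(c["pixels"])[:,:,::-1])
E
python3 - <<'E'
from h import *
s=bot.observe();print(s["tcp_pos"],s["tcp_rot"],s["opening"],s["t"])
im=[]
for n in("scene","top"):
    c=bot.capture(n);im.append(np.array(c["pixels"]));print(n,np.round(np.array(c["world_from_camera"])[:3,3]))
    for t,z in(("thumb_plate",185),("catch_top",180),("aperture",180),("shutter_unit",0),("brass_weight",125),("post_holder_0",0),("lens_tube",0),("screw_tin",0),("hex_key_5",0)):
        for r in bot.tip_of(c,t)[:2]:print(t,round(r["p"],2),np.round(r["point"]),np.round(atz(c,r["point"],z)))
    save(c,f"pics/{n}0.png")
E
```

```text
[156.30120018 552.7899551  230.39807578] [-4.31802124e-01 -3.11118454e+00  2.52987552e-03] 1.0027486770144072 0.0
scene [1037.  653.  650.]
thumb_plate 0.71 [271. 179.] [492. 298. 185.]
catch_top 0.85 [288. 171.] [449. 312. 180.]
catch_top 0.26 [310. 206.] [529. 399. 180.]
aperture 0.86 [312. 203.] [519. 397. 180.]
shutter_unit 0.79 [280. 241.] [471. 293.   0.]
brass_weight 0.51 [323. 203.] [448. 387. 125.]
lens_tube 0.96 [370. 296.] [532. 525.   0.]
lens_tube 0.49 [289. 170.] [219. 181.   0.]
screw_tin 0.59 [389. 240.] [367. 513.   0.]
hex_key_5 0.48 [331. 219.] [355. 365.   0.]
hex_key_5 0.27 [313. 201.] [313. 298.   0.]
top [277. 386. 978.]
thumb_plate 0.86 [373. 153.] [502. 309. 185.]
catch_top 0.66 [372. 184.] [450. 310. 180.]
catch_top 0.66 [258. 159.] [493. 498. 180.]
aperture 0.86 [321. 147.] [513. 394. 180.]
shutter_unit 0.62 [367. 191.] [475. 304.   0.]
shutter_unit 0.4 [375. 154.] [552. 287.   0.]
brass_weight 0.7 [319. 192.] [448. 398. 125.]
brass_weight 0.56 [258. 158.] [509. 505. 125.]
post_holder_0 0.69 [376. 241.] [375. 287.   0.]
lens_tube 0.67 [260. 160.] [538. 519.   0.]
screw_tin 0.75 [253. 242.] [373. 529.   0.]
hex_key_5 0.69 [333. 252.] [355. 373.   0.]
```

View pics/scene0.png

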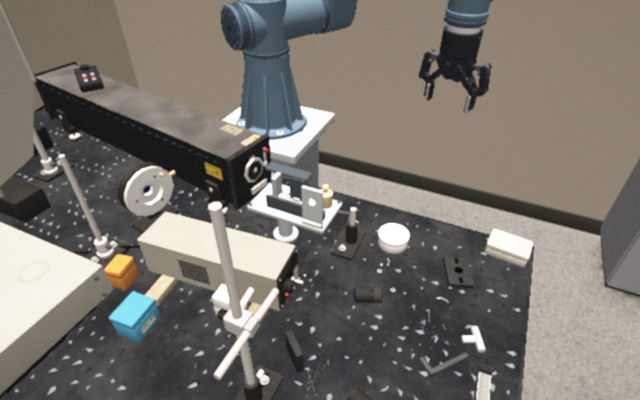

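View pics/top0.png

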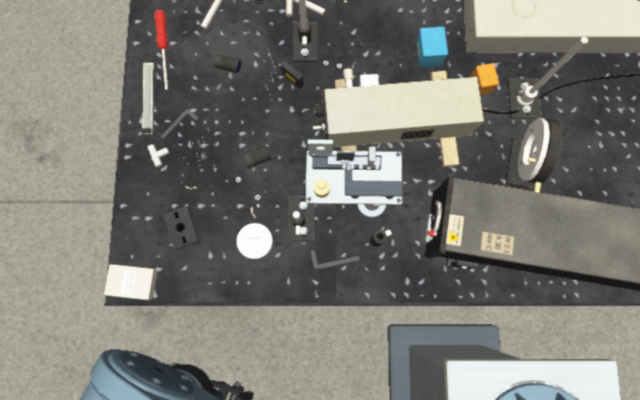

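The scene view shows the unit at about (295,195), with the laser housing to its left. In the top view the deck spans columns 306–403 and rows 150–205. The bolt is at row ~155, the catch at row ~187, the brass weight at (321,187) and the aperture plate at (320,147). The unit's +y is roughly world +y, which is image left.

Run:
```python
from h import *
c1=bot.capture("scene");c2=bot.capture("top")
def box(c,t,k):
    for r in bot.silhouettes(c,t)[:1]:
        m=r["mask"].astype(np.uint8);ra=cv2.minAreaRect(np.argwhere(m)[:,::-1].astype(np.float32));print(k,t,round(r["p"],2),np.round(r["bbox"]),np.round(ra[0]),np.round(ra[1]),ra[2])
for t in("thumb_plate","catch_top","shutter_unit"):box(c1,t,"s");box(c2,t,"t")
def tri(a,b):
    o1,d1=ray(c1,a);o2,d2=ray(c2,b)
    s=np.linalg.lstsq(np.c_[d1,-d2],o2-o1,rcond=None)[0];p,q=o1+s[0]*d1,o2+s[1]*d2
    return np.round((p+q)/2),round(np.linalg.norm(p-q),1)
print("thumb",tri((271,179),(373,153)),"apert",tri((312,203),(321,147)),"laser",tri((268,143),(452,178)),"catch",tri((288,171),(372,184)))
a=np.array(c1["pixels"])[130:250,230:390];b=np.array(c2["pixels"])[125:225,290:450]
a=cv2.resize(a,None,fx=5,fy=5,interpolation=2);b=cv2.resize(b,None,fx=5,fy=5,interpolation=2)
cv2.imwrite("pics/a1.png",a[:,:,::-1]);cv2.imwrite("pics/b1.png",b[:,:,::-1])
```

```text
s thumb_plate 0.72 [266. 171. 306. 204.] [287. 188.] [34. 25.] 15.64224624633789
t thumb_plate 0.92 [331. 148. 380. 169.] [353. 158.] [19. 51.] 87.79740142822266
s catch_top 0.7 [266. 163. 313. 184.] [288. 173.] [46. 14.] 17.35402488708496
t catch_top 0.87 [344. 166. 406. 195.] [373. 182.] [59. 28.] 4.39870548248291
s shutter_unit 0.93 [245. 160. 343. 244.] [291. 205.] [84. 74.] 34.508522033691406
t shutter_unit 0.89 [309. 137. 402. 214.] [353. 179.] [101.  70.] 9.462322235107422
thumb (array([501., 307., 193.]), np.float64(5.9)) apert (array([514., 395., 176.]), np.float64(0.8)) laser (array([436., 224., 227.]), np.float64(67.5)) catch (array([450., 311., 181.]), np.float64(0.9))
```

View pics/a1.png

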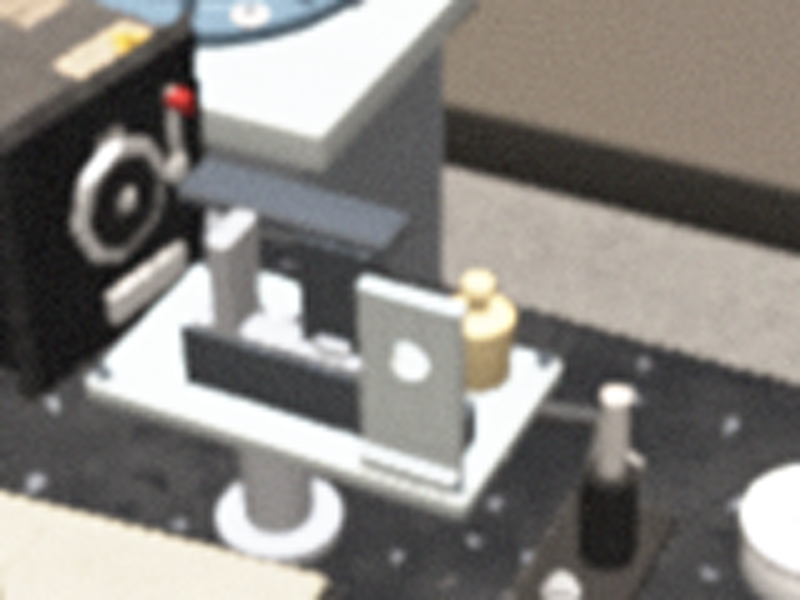

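View pics/b1.png

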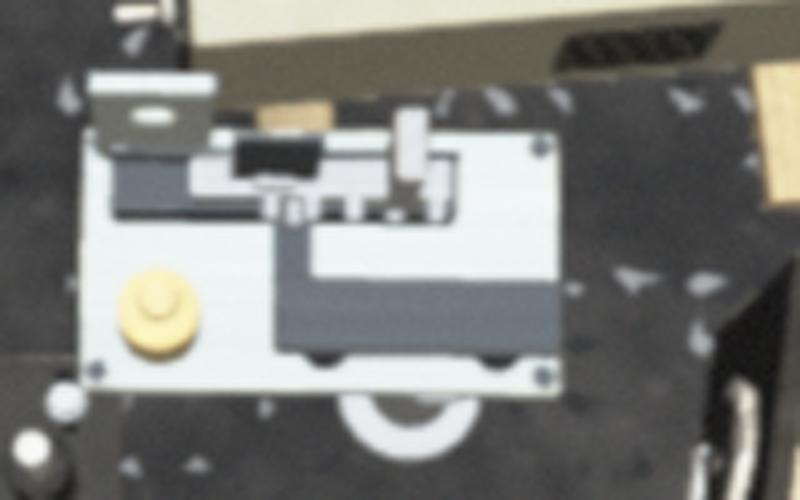

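The crops show the catch-bar top spanning crop columns 275–560 and rows 280–352. The thumb plate's top is at (393–430, 108–180), its rear edge to the right at about column 430. The laser end stands to the right of that. Next I'll compute the exact poses and clearances.

Run:
```python
from h import *
c1=bot.capture("scene");c2=bot.capture("top")
f=lambda x,y:(290+x/5,125+y/5)
for p in((275,280),(560,282),(275,352),(560,352)):print("bar",np.round(atz(c2,f(*p),180),1))
for p in((394,108),(430,108),(430,180),(394,180)):print("plate",np.round(atz(c2,f(*p),201),1))
for p in((82,130),(558,132),(562,395),(80,395)):print("deck",np.round(atz(c2,f(*p),125),1))
g=lambda x,y:(230+x/5,130+y/5)
for p in((258,215),(250,212),(212,252)):print("plate scene",np.round(atz(c1,g(*p),201),1))
for p in((185,195),(380,250),(410,215),(210,158)):print("bar scene",np.round(atz(c1,g(*p),180),1))
def tri(a,b):
    o1,d1=ray(c1,a);o2,d2=ray(c2,b)
    s=np.linalg.lstsq(np.c_[d1,-d2],o2-o1,rcond=None)[0];p,q=o1+s[0]*d1,o2+s[1]*d2
    return np.round((p+q)/2),round(np.linalg.norm(p-q),1)
print(tri((229,157),(449,178)),tri((268,133),(438,265)))
s=bot.observe();print(R.from_rotvec(s["tcp_rot"]).as_matrix().round(3),s["t"])
```

```text
bar [455.6 354.7 180. ]
bar [455.  261.5 180. ]
bar [431.6 354.8 180. ]
bar [431.7 262.1 180. ]
plate [507.8 316.7 201. ]
plate [507.8 305.1 201. ]
plate [483.8 305.5 201. ]
plate [483.8 317.1 201. ]
deck [522.2 420.4 125. ]
deck [521.6 252.1 125. ]
deck [427.1 253.3 125. ]
deck [427.  420.4 125. ]
plate scene [485.8 318.2 201. ]
plate scene [485.3 314.5 201. ]
plate scene [513.6 314.4 201. ]
bar scene [460.1 269.5 180. ]
bar scene [460.8 356.5 180. ]
bar scene [434.9 356.8 180. ]
bar scene [432.7 265.2 180. ]
(array([461., 183., 185.]), np.float64(4.9)) (array([323., 200., 173.]), np.float64(15.3))
[[-0.962  0.272 -0.   ]
 [ 0.272  0.962 -0.   ]
 [ 0.    -0.    -1.   ]] 1.5
```

servo_tool([
  [-4,-1.8,-2,0,0,7,0.2],
  [-8,-3.6,-2,0,0,14,0.5],
  [-12,-5.4,-2,0,0,21,0.5],
  [-16,-7.2,-2,0,0,28,0.5],
  [-20,-9,-2,0,0,35,0.5],
  [-24,-10.8,-2,0,0,42,0.5],
  [-28,-12.6,-2,0,0,49,0.5],
  [-32,-14.4,-2,0,0,56,0.5],
  [-36,-16.2,-2,0,0,63,0.5],
  [-37.75,-17.15,-2,0,0,70,0.5],
])

```text
t: 2.33
tcp_pos: [473.2, 285.1, 251.5]
tcp_rot: [2.145, 2.295, 0.001]
contact_force: [1.2, 0.6, 0.4]
opening: 0.5
finger_force: 0.0
```

servo_tool([
  [0,0,0,0,0,4.2,0.5],
  [0,0,0,0,0,4.2,0.5],
  [0,0,0,0,0,4.2,0.5],
])

```text
t: 2.58
tcp_pos: [471.7, 286.5, 251.1]
tcp_rot: [-2.219, -2.223, 0.001]
contact_force: [0.3, 0.0, -0.4]
opening: 0.497
finger_force: 0.0
```

Run:
```python
from h import *
s=bot.observe();print(s["tcp_pos"],R.from_rotvec(s["tcp_rot"]).as_matrix().round(3),s["t"],s["opening"],s["contact_force"])
a=np.array(bot.capture("scene")["pixels"])[100:250,210:390];b=np.array(bot.capture("top")["pixels"])[105:225,290:450]
a=cv2.resize(a,(576,480));b=cv2.resize(b,(640,480))
cv2.imwrite("pics/c.png",cv2.resize(np.hstack([a,b]),(800,316))[:,:,::-1])
```

```text
[471.67163843 286.49193613 251.11627072] [[-0.001  1.    -0.001]
 [ 1.     0.001  0.   ]
 [ 0.    -0.001 -1.   ]] 2.5833 0.49735290681181893 [ 0.30933436  0.01439399 -0.38564183]
```

View pics/c.png

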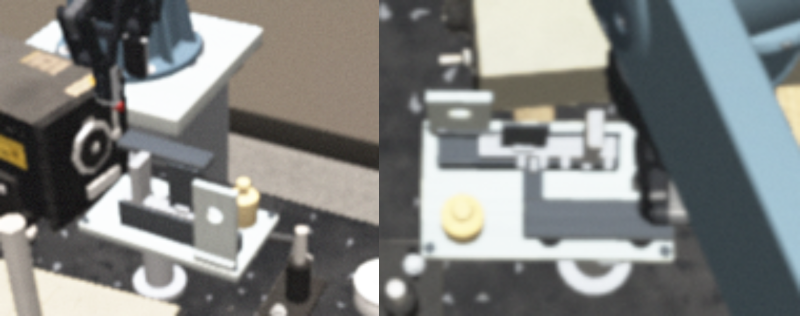

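The hand is above and behind the plate, and the fingers straddle the catch and bolt lines. I'll descend now.

servo_tool([
  [0,0.15,2,0,0,0,0.5],
  [0,0.15,4,0,0,0,0.5],
  [0,0.15,5.5,0,0,0,0.5],
  [0,0.15,6.3,0,0,0,0.5],
  [0,0.15,6.5,0,0,0,0.5],
  [0,0.15,6.5,0,0,0,0.5],
])

```text
t: 3.18
tcp_pos: [472.5, 287.3, 186.1]
tcp_rot: [-2.219, -2.223, 0.001]
contact_force: [0.3, 0.1, -0.4]
opening: 0.499
finger_force: 0.0
```

servo_tool([
  [0,0,0.2,0,0,0,0.5],
  [0,0,0.4,0,0,0,0.5],
  [0,0,0.6,0,0,0,0.5],
  [0,0,0.6,0,0,0,0.5],
])

```text
t: 3.52
tcp_pos: [473.3, 286.7, 180.4]
tcp_rot: [2.221, 2.221, 0.0]
contact_force: [0.2, -0.5, 0.3]
opening: 0.5
finger_force: 0.0
```

servo_tool([
  [0,0,0.2,0,0,0,0.5],
  [0,0,0.4,0,0,0,0.5],
  [0,0,0.4,0,0,0,0.5],
])

```text
t: 3.77
tcp_pos: [473.6, 286.7, 176.4]
tcp_rot: [2.221, 2.221, 0.001]
contact_force: [0.5, 0.3, 2.5]
opening: 0.497
finger_force: 1.2
```

servo_tool([
  [0,0,0.2,0,0,0,0.5],
  [0,0,0.3,0,0,0,0.5],
  [0,0,0.3,0,0,0,0.5],
])

```text
t: 4.02
tcp_pos: [473.6, 286.7, 173.5]
tcp_rot: [2.221, 2.221, 0.001]
contact_force: [-0.5, 1.4, 4.0]
opening: 0.504
finger_force: 1.7
```

servo_tool([
  [0,0,0.2,0,0,0,0.5],
  [0,0,0.4,0,0,0,0.5],
  [0,0,0.4,0,0,0,0.5],
  [0,0,0.4,0,0,0,0.5],
])

```text
t: 4.35
tcp_pos: [473.6, 286.7, 169.5]
tcp_rot: [2.221, 2.221, 0.001]
contact_force: [1.1, 0.9, 5.3]
opening: 0.499
finger_force: 2.4
```

servo_tool([
  [0.3,0,0,0,0,0,0.5],
  [0.6,0,0,0,0,0,0.5],
  [0.9,0,0,0,0,0,0.5],
  [1.1,0,0,0,0,0,0.5],
  [1.3,0,0,0,0,0,0.5],
  [1.3,0,0,0,0,0,0.5],
])

```text
t: 4.85
tcp_pos: [473.2, 299.6, 169.2]
tcp_rot: [2.221, 2.221, -0.001]
contact_force: [0.7, -3.9, 4.8]
opening: 0.499
finger_force: 2.7
```

servo_tool([
  [0.2,0,0,0,0,0,0.5],
  [0.4,0,0,0,0,0,0.5],
  [0.6,0,0,0,0,0,0.5],
  [0.8,0,0,0,0,0,0.5],
  [0.8,0,0,0,0,0,0.5],
])

```text
t: 5.27
tcp_pos: [473.2, 307.6, 169.2]
tcp_rot: [2.221, 2.221, -0.001]
contact_force: [0.5, -3.5, 5.7]
opening: 0.499
finger_force: 2.8
```

Run:
```python
from h import *
a=np.array(bot.capture("scene")["pixels"])[100:250,210:390]
cv2.imwrite("pics/d.png",cv2.resize(a,(720,600),interpolation=2)[:,:,::-1])
```

```text
(no output)
```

View pics/d.png

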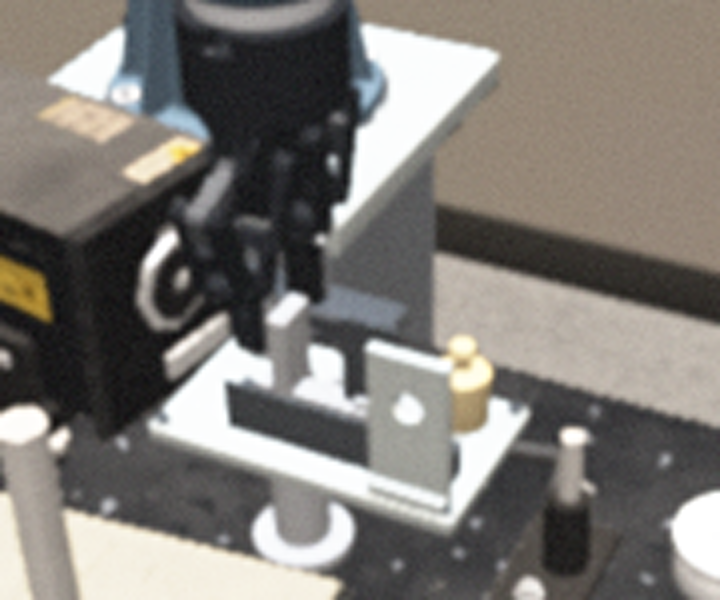

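The finger is against the plate at about (270,330) and the bolt is moving, with low, steady force. I'll keep pushing.

servo_tool([
  [0.2,0,0,0,0,0,0.5],
  [0.4,0,0,0,0,0,0.5],
  [0.6,0,0,0,0,0,0.5],
  [0.8,0,0,0,0,0,0.5],
  [1.0,0,0,0,0,0,0.5],
  [1.2,0,0,0,0,0,0.5],
  [1.4,0,0,0,0,0,0.5],
  [1.6,0,0,0,0,0,0.5],
  [1.8,0,0,0,0,0,0.5],
  [2.0,0,0,0,0,0,0.5],
])

```text
t: 6.15
tcp_pos: [473.4, 327.3, 169.2]
tcp_rot: [2.221, 2.221, -0.001]
contact_force: [0.8, -5.8, 5.2]
opening: 0.502
finger_force: 3.3
```

servo_tool([
  [0.2,0,0,0,0,0,0.5],
  [0.4,0,0,0,0,0,0.5],
  [0.6,0,0,0,0,0,0.5],
  [0.6,0,0,0,0,0,0.5],
])

```text
t: 6.48
tcp_pos: [473.4, 333.6, 169.2]
tcp_rot: [2.221, 2.221, -0.001]
contact_force: [1.4, -4.0, 4.4]
opening: 0.498
finger_force: 2.9
```

servo_tool([
  [0.1,0,0,0,0,0,0.5],
  [0.2,0,0,0,0,0,0.5],
  [0.3,0,0,0,0,0,0.5],
  [0.3,0,0,0,0,0,0.5],
])

```text
t: 6.82
tcp_pos: [473.3, 336.4, 169.2]
tcp_rot: [2.221, 2.221, -0.001]
contact_force: [2.1, -4.5, 4.6]
opening: 0.499
finger_force: 3.0
```

servo_tool([
  [0.1,0,0,0,0,0,0.5],
  [0.2,0,0,0,0,0,0.5],
  [0.2,0,0,0,0,0,0.5],
])

```text
t: 7.07
tcp_pos: [473.3, 336.7, 169.3]
tcp_rot: [2.22, 2.219, -0.005]
contact_force: [-0.4, -12.5, 8.0]
opening: 0.499
finger_force: 7.3
```

The force has jumped at y = 336.7, so the bolt is at its stop. I'll ease off slightly, lift so the catch springs up, then clear away.

servo_tool([
  [-0.2,0,0,0,0,0,0.5],
  [-0.2,0,-0.3,0,0,0,0.5],
  [-0.2,0,-0.7,0,0,0,0.5],
  [-0.2,0,-1.2,0,0,0,0.5],
  [-0.5,0,-1.8,0,0,0,0.5],
  [-0.8,0,-3,0,0,0,0.5],
  [-0.8,0,-6,0,0,0,0.5],
  [-0.8,0,-9,0,0,0,0.5],
  [-4,0,-11,0,0,0,0.5],
  [-8,0,-12,0,0,0,0.5],
])

```text
t: 7.9
tcp_pos: [474.0, 260.4, 293.9]
tcp_rot: [2.215, 2.225, 0.01]
contact_force: [1.3, -0.9, 0.9]
opening: 0.502
finger_force: 0.0
```

servo_tool([
  [-3,0,-1,0,0,0,0.5],
  [-6,0,-2,0,0,0,0.5],
  [-6,0,-2,0,0,0,0.5],
  [-6,0,-2,0,0,0,0.5],
])

```text
t: 8.23
tcp_pos: [473.7, 197.8, 311.2]
tcp_rot: [2.223, 2.218, 0.004]
contact_force: [-0.1, 1.0, -1.1]
opening: 0.5
finger_force: 0.0
```

Run:
```python
from h import *
c1=bot.capture("scene");c2=bot.capture("top")
for c in(c1,c2):
    for t,z in(("thumb_plate",185),("catch_top",180)):
        for r in bot.tip_of(c,t)[:1]:print(t,round(r["p"],2),np.round(r["point"]),np.round(atz(c,r["point"],z)))
a=np.array(c1["pixels"])[100:250,210:390];b=np.array(c2["pixels"])[105:225,290:450]
a=cv2.resize(a,(576,480));b=cv2.resize(b,(640,480))
cv2.imwrite("pics/e.png",cv2.resize(np.hstack([a,b]),(800,316))[:,:,::-1])
```

```text
thumb_plate 0.61 [291. 188.] [501. 345. 185.]
catch_top 0.77 [288. 170.] [446. 310. 180.]
thumb_plate 0.92 [353. 156.] [496. 342. 185.]
catch_top 0.65 [372. 185.] [448. 310. 180.]
```

View pics/e.png

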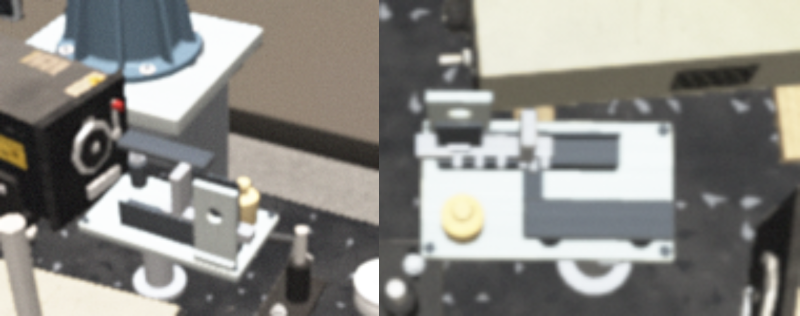

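The plate has moved from column 596 to 528 in the crop, which is about 42 mm. The flag is behind the hole, the catch bar is back up, and the brass weight hasn't moved. Handing in.

```bash
python3 -c "
from bench import bot
print(bot.close_job())"
```

```text
the job is handed in; nothing more can be done
None
```

I closed the shutter and handed the job in; no verdict came back. The final images show the bolt about 42 mm along at its stop, the flag over the aperture, the catch back up and the brass weight in place. I did not re-measure the other loose things.

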